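Lower the hold-down stop onto the tin and lock it

ROBOT

A 6-joint arm with a two-finger parallel gripper is mounted at the origin on the work surface; the furniture and walls round the work are solid. World frame = base frame: x ahead of the robot, y to its left, z up, the work surface at z = 0. Lengths are in mm, angles in rad, forces in N, time in s.
With the tool pointing down it reaches from about 275 to 825 mm from the base axis. Payload 4.9 kg.
Tool frame: the origin (TCP) lies on the centre line of the jaws, within the pads' length; the fingertips stand 11 mm ahead of it and the grasp point (between the pads) lies 8 mm behind it; z points along the fingers, y is the line along which they close (so a half turn about z gives the same grasp; the last joint's range is limited). The gripper opens to 85 mm and grips with 20 to 120 N. Pads are 22 mm wide; open, the fingers measure 114 mm over their backs; the gripper's body (76 mm by 85 mm) begins 54 mm behind the grasp point. The pads swing forward as they close: fully open they stand 13 mm farther back than shut.
Start: joints at [0.976, 0.326, -0.193, 1.052, 0, 1.437], TCP at [244.563, 492.654, 242.281] pointing down, gripper open.
Joint ranges: [-2.65, 2.65], [-0.97, 1.79], [-1.3, 1.35], [-1.93, 2.1], [-1.47, 1.37], [-3.14, 3.14]. Speed limits (rad/s): [2.57, 2.57, 3.14, 3.14, 3.14, 3.14].

INTERFACE

Orientations are given as a unit quaternion [w, x, y, z].
In Python, from rig import ctrl gives the robot as it stands. The module is installed in compiled form; this text tells all that it offers.
- The arm moves only by the shell command python3 -m creep 'ROWS' [OPENING]. ROWS is JSON, a list of rows, each a list of 2 entries, a list of its own where there are three numbers: the shift along the world's x, y, z in units of 0.4 m (1.0 is 0.4 m), then the turn about the world's z in units of 6 degrees (1.0 is 6 degrees). A call has 1 to 20 rows; each row shifts and turns the commanded pose from where the row before left it; what a row does not reach is not made up. A row lasts 1/8 s, in which the tool goes at most 62.5 mm and 10.7 degrees, less where a joint would pass 70% of its speed; a pose out of reach is approached as far as the arm can. A call with a number of a shift or a turn outside -1 to 1 is refused whole. A call with a gripper value outside its range is refused whole. OPENING is the opening in per cent of the stroke, from 0 (shut) to 100 (fully open), set as the call begins (- or left out, the last holds). The fingers move at their own pace and stop on an object; the grip force is fixed at half the most. Time passes only in rows, so rows that do not move let the fingers close. It gives the time, the measured TCP pose, the force, the opening and the grip force at its end, in the units of the state.
- ctrl.get_obs(): the state, without advancing time (a new reading comes with each control period).
- ctrl.read_camera(name): name is "scene" or "side" or "wrist"; returns (picture, depth): 384x512x3 uint8, red, green, blue; 384x512 float32, mm along the optical axis (not along the pixel's ray), 0 where there is no reading.
- ctrl.calibration(name): a dict with "fx", "fy", "cx", "cy" (pixels), "R" (3x3) and "t" (3): a world point X has camera coordinates R X + t. Camera axes: x right, y down, z forward; pixel columns grow to the right and rows downward; lengths in mm; the calibration is good to about 2 mm. A picture is of the moment at which its call begins: read the wrist's pose just before it. calibration takes no time and is no camera call; for the wrist camera it gives the pose at the moment of the call.
- ctrl.sign_off(): hands the job in; it is judged then, once.
The state is a dict: "time_s": time; "joint_pos": joint angles; "joint_velocities": joint speeds; "joint_torque": joint torques, N m; "position": TCP position; "orientation": TCP orientation; "contact_force": force on the tool from outside, world axes, zero at the start; "moment": the same for the moment, N m; "gripper_width": finger opening in mm; "grip_force": force on a finger pad.
Only numpy, scipy, OpenCV 4.12 (cv2) and the standard library are available. Lean on these libraries where they do the work, as an engineer would, in place of code of your own. Each camera call takes 0.05 s, during which the arm holds its last target. There are 200 camera calls.

TASK

Two hold-down stands stand on the counter. On the one that holds the red food tin, push the stop down by its black knob until the rubber pad rests on top of the tin, and only then swing that stand's red-tipped lever all the way round to its end, towards the knob, to lock the stop there. Leave the other stand, the one with the dark-lidded jar, as it is.

Things in the scene. Friction and masses are not known exactly. Their poses are not given: they have to be found in the camera images.
- tin_knob (a point): Centre of the flat top of the black knob (28 mm wide, 26 high) on the sliding stop over the red tin. Rubber pad (44 mm wide) straight below, underside 70 mm under this point; arm top 36 mm under. Axes: x along the arm to the column (18 mm wide, 85 mm away, far side, top at z 206 mm), y to the lever side, z up. Friction holds the stop; about 4 N pushes it down. Stand is fixed, 165x120x18 mm base.
- tin_grip (a point): Centre of the red upright peg (16 mm wide, free 14 mm above and below this point) on the lock lever of that stop; rides with it, 3 mm below knob top. The lever turns level about a pin at x +85, y +30 mm in the axes of tin_knob; peg 75 mm from the pin. About 1 N pushes it; it stays where left.
- tin_lever (a joint): Angle (rad) of that lock lever: 0 fully open, peg pointing from the pin 118 degrees counterclockwise (from above) of the x axis of tin_knob; grows counterclockwise as the peg swings towards the robot and the knob; 0.95 is the end stop, locked, lever nearly along the arm. Starts at 0 to 0.15.
- tin_top (a point): Centre of the top of the red food tin (75 mm across, 58 mm high), loose on the base of its stand under the pad; z up. The stop starts 40 to 65 mm above it.
- jar_grip (a point): Centre of the red lever peg of the other, identical stand, which has a glass jar with a dark lid (71x76x98 mm) under its stop. Not to be disturbed.
There are look-alikes about, which are no part of the job. Leave any purple look-alike of the part that bears tin_top alone.

How it is judged:
By the outcome, as a careful person would: the job done as asked, in the order asked, and still so for the second after the job is handed in, with the robot touching nothing.
It also fails if it takes over 35 s, if anything falls off the work surface, if the arm or the gripper's body presses on something with over 40 N, if the wrist force passes 120 N, or if a joint passes its speed limit or range.

## Working session

There is one attempt and no reset: what is moved stays moved. The work goes in short steps, Python scripts to look and compute and a shell command to move; the robot and the scene stay as the last step left them, time stands still between calls to the robot, and variables do not carry over. Pictures are saved under pics/ and viewed, at most 10 in all, crops included, and the job is handed in when it is done.

```bash
mkdir -p pics; python3 - <<'E'
from rig import ctrl
import cv2,numpy as np
o=ctrl.get_obs();print(o['time_s'],o['position'],o['orientation'],o['gripper_width'])
for n in ["scene","side"]:
    c=ctrl.calibration(n);p,d=ctrl.read_camera(n)
    np.savez(f'pics/{n}.npz',p=p,d=d,**c)
    cv2.imwrite(f'pics/{n}.png',cv2.resize(p[:,:,::-1],(768,576),interpolation=cv2.INTER_CUBIC))
E
```

```text
0.0 [244.25045653 492.15611107 241.48428485] [-3.13770021e-04  2.28380551e-01  9.73571545e-01 -8.19725035e-04] 85.46068326057836
```

View pics/scene.png

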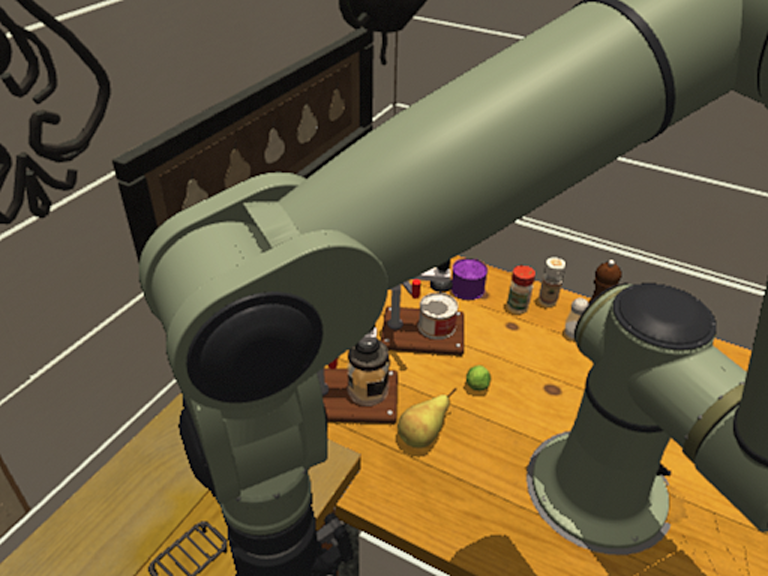

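View pics/side.png

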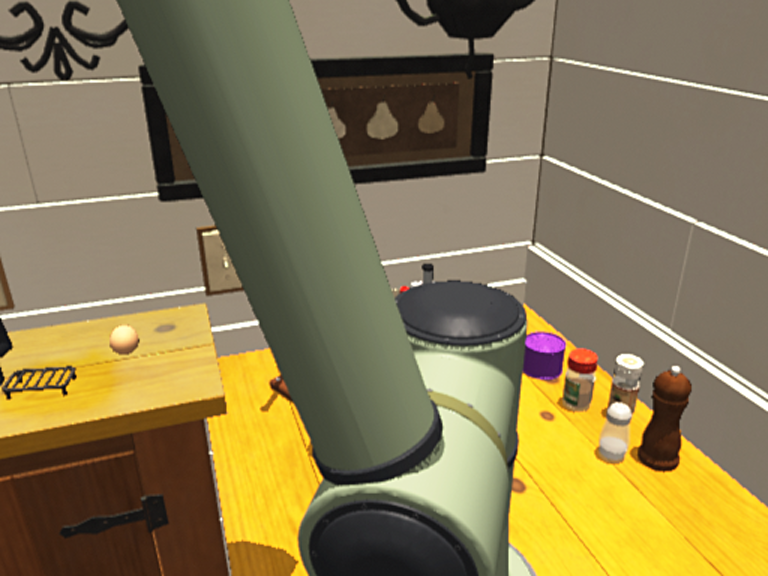

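The scene view shows the tin stand with tin at (438,315), its peg at (416,288) and knob at (443,266). The jar stand is at (367,370), and the purple look-alike at (470,278). In the side view the arm hides most of the stand.

```bash
cat > h.py <<'E'
import numpy as np
def pt(c,u,v,d):
    x=np.array([(u-c['cx'])/c['fx']*d,(v-c['cy'])/c['fy']*d,d]);return np.asarray(c['R']).T@(x-c['t'])
def ray(c,u,v,z):
    R=np.asarray(c['R']);o=-R.T@c['t'];w=R.T@np.array([(u-c['cx'])/c['fx'],(v-c['cy'])/c['fy'],1]);return o+w*(z-o[2])/w[2]
E
python3 - <<'E'
from h import *
s=np.load('pics/scene.npz');d=s['d']
for n,u,v in [('tin top',438,305),('peg',416,285),('peg',416,292),('knob',443,266),('knob',440,280),('arm',430,272),('col',396,300),('basecorner',463,350),('basecornR',465,318),('baseL',384,345),('purple',470,268),('jarlid',369,345),('jarpeg',332,362),('pear',425,420),('jarbase',395,415)]:
    a,b=int(u/1.5),int(v/1.5);print(n,pt(s,a,b,d[b,a]).round())
E
```

```text
tin top [ 390. -205.   74.]
peg [389. -91. 203.]
peg [386. -87. 193.]
knob [ 382. -190.  182.]
knob [ 383. -185.  153.]
arm [ 405. -182.  165.]
col [ 460. -160.   89.]
basecorner [ 317. -168.   17.]
basecornR [ 354. -274.    0.]
baseL [405. -10. 120.]
purple [ 391. -371.   56.]
jarlid [413.  28. 147.]
jarpeg [420. 131. 196.]
pear [288.  64.  67.]
jarbase [355.  41.  19.]
```

```bash
python3 -m creep '[[[0.1,-0.05,0.1],0],[[0.1,-0.1,0.08],0],[[0.05,-0.14,0.03],0],[[0,-0.15,0],0],[[0,-0.15,0],0],[[0,-0.15,0],0],[[0,-0.15,0],0],[[0,-0.15,0],0],[[0,-0.15,0],0],[[-0.03,-0.15,0],0],[[-0.03,-0.15,0],0],[[-0.03,-0.15,0],0],[[0,0,0],0]]'
python3 - <<'E'
from rig import ctrl
import cv2,numpy as np
o=ctrl.get_obs();print(o['time_s'],o['position'],o['orientation'],o['joint_pos'])
for n in ["scene","wrist","side"]:
    c=ctrl.calibration(n);p,d=ctrl.read_camera(n)
    np.savez(f'pics/{n}2.npz',p=p,d=d,**c)
    cv2.imwrite(f'pics/{n}2.png',cv2.resize(p[:,:,::-1],(768,576),interpolation=cv2.INTER_CUBIC))
    if n=='wrist':print(c)
E
```

```text
time_s: 1.72
position: [305.8, -165.7, 324.8]
orientation: [-0.0, 0.233, 0.972, -0.0]
contact_force: [1.1, 1.0, -0.4]
gripper_width: 85.3
grip_force: 0.0
1.725 [ 305.8322382  -165.69279391  324.78991514] [-1.62399672e-04  2.33324168e-01  9.72398948e-01 -3.02936067e-04] [-7.09124052e-01 -1.10293701e-01 -4.78717346e-01  1.20238538e+00
 -6.87324163e-04 -2.38134396e-01]
{'fx': 292.03138013798866, 'fy': 292.03138013798866, 'cx': 253.81439218618962, 'cy': 188.81803224669312, 'R': array([[ 0.4508042 ,  0.89262129,  0.00167348],
       [ 0.84847425, -0.42908924,  0.30979651],
       [ 0.27724904, -0.13823766, -0.95080141]]), 't': array([   6.16760109, -395.10298543,  351.73632314])}
```

View pics/wrist2.png

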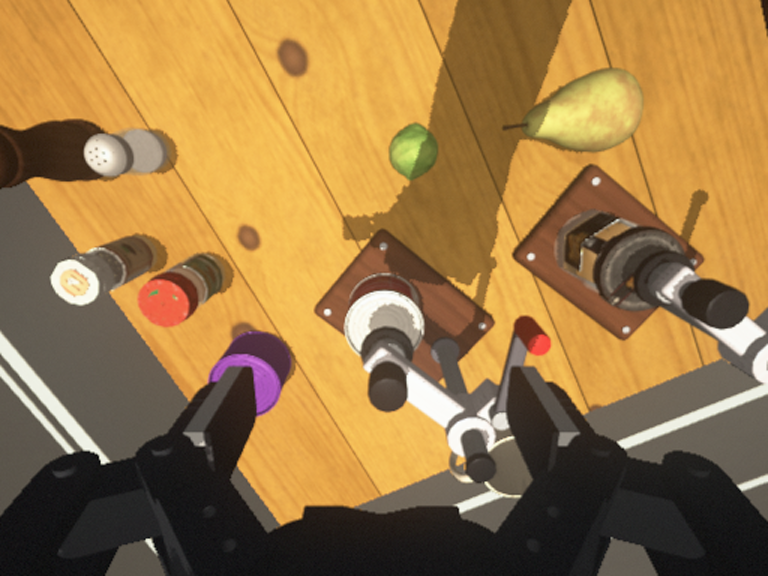

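View pics/scene2.png

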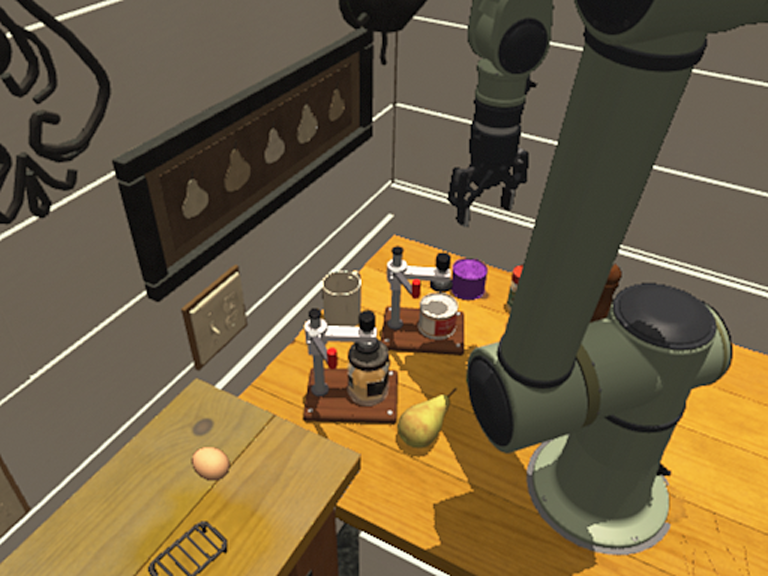

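The wrist view shows the tin at (385,315), its knob top at (388,388), column cap at (481,467) and red peg at (538,342). The scene view now has knob at (443,260), column cap at (397,252) and peg at (416,288).

```bash
python3 - <<'E'
from h import *
import cv2
w=np.load('pics/wrist2.npz');s=np.load('pics/scene2.npz')
def cloud(c,box):
    u0,u1,v0,v1=[int(k/1.5) for k in box]
    vv,uu=np.mgrid[v0:v1,u0:u1];d=c['d'][v0:v1,u0:u1]
    x=np.stack([(uu-c['cx'])/c['fx']*d,(vv-c['cy'])/c['fy']*d,d],-1)
    P=(x-c['t'])@c['R'];return P,c['p'][v0:v1,u0:u1].astype(int),d>0
print('cam',-w['R'].T@w['t'])
for n,box in [('knob',(360,415,350,420)),('cap',(462,500,445,485)),('lid',(335,430,275,350))]:
    P,c,ok=cloud(w,box)
    z=P[...,2]
    if n=='lid': m=ok&(c.min(-1)>90)&(z<95)&(z>60)
    else: m=ok&(c.max(-1)<70)&(z>120)
    Q=P[m]; top=np.percentile(Q[:,2],90);T=Q[Q[:,2]>top-6]
    print(n,len(Q),len(T),'top',top.round(1),np.median(T[:,2]).round(1),'mid',((T.max(0)+T.min(0))/2).round(1),T.mean(0).round(1),'ext',np.ptp(T,axis=0).round(1))
for c_,n,box in [(w,'wpeg',(505,560,310,365)),(s,'speg',(405,428,275,305)),(s,'sknob',(432,452,250,280)),(s,'scap',(388,406,243,262)),(s,'jpeg',(322,345,345,372))]:
    P,c,ok=cloud(c_,box)
    m=ok&((c[...,0]>100)&(c[...,1]<60)&(c[...,2]<60) if 'peg' in n else (c.max(-1)<60)&(P[...,2]>100))
    Q=P[m];print(n,len(Q),'mean',Q.mean(0).round(1),'min',np.percentile(Q,3,axis=0).round(1),'max',np.percentile(Q,97,axis=0).round(1))
E
```

```text
cam [ 234.93577151 -126.41656499  456.82259661]
knob 156 63 top 192.4 190.0 mid [ 376.8 -191.7  191.1] [ 375.1 -188.3  190.3] ext [14.  16.8  9.2]
cap 272 267 top 206.9 205.9 mid [ 461.3 -162.1  204.7] [ 460.4 -161.7  205.7] ext [21.1 20.   7.2]
lid 1343 1340 top 75.0 73.2 mid [ 383.5 -199.8   73.6] [ 376.6 -196.    73.4] ext [70.3 74.5  8.9]
wpeg 177 mean [382.1 -92.9 197.1] min [380.2 -99.4 180.5] max [386.5 -87.  208.1]
speg 18 mean [388.3 -91.7 201.8] min [382.9 -96.3 178.5] max [395.3 -87.7 210.9]
sknob 92 mean [ 383.3 -191.4  189.8] min [ 372.7 -202.2  168.9] max [ 394.4 -185.   200.8]
scap 30 mean [ 462.  -160.1  205.3] min [ 455.  -169.   195.1] max [ 469.6 -153.4  209.8]
jpeg 31 mean [426.8 120.2 195.5] min [414.7   1.4  17.6] max [506.7 133.  217.7]
```

```bash
python3 - <<'E'
from h import *
w=np.load('pics/wrist2.npz');s=np.load('pics/scene2.npz')
for z in (192,198):
  print(z,[ray(w,u/1.5,v/1.5,z).round(1)[:2] for u,v in [(388,388),(388,393)]],ray(s,443/1.5,257/1.5,z).round(1)[:2])
print('jar',ray(w,720/1.5,303/1.5,198).round())
E
python3 -m creep '[[[0.08,-0.03,-0.08],0.5],[[0.08,-0.03,-0.06],0.5],[[0.026,-0.002,0],0.5],[[0,0,0],0.5],[[0,0,0],0],[[0,0,0],0]]' 0
```

```text
192 [array([ 382.3, -194.7]), array([ 385.8, -196.5])] [ 387.1 -202.3]
198 [array([ 378.9, -193.1]), array([ 382.4, -194.9])] [ 384.1 -194.6]
jar [419.  21. 198.]
time_s: 2.62
position: [381.7, -185.4, 269.1]
orientation: [0.0, 0.124, 0.992, 0.0]
contact_force: [0.1, -0.5, -0.0]
gripper_width: -0.4
grip_force: 0.0
```

```bash
python3 -m creep '[[[0,-0.018,-0.04],0],[[0,0,-0.06],0],[[0,0,0],0],[[0,0,0],0]]'; python3 - <<'E'
from rig import ctrl
import cv2
p,d=ctrl.read_camera("wrist");q,_=ctrl.read_camera("scene")
import numpy as np
a=p[:,:,::-1];b=cv2.resize(q[130:260,200:370,::-1],(502,384),interpolation=cv2.INTER_CUBIC)
cv2.imwrite('pics/w3.png',cv2.resize(np.hstack([a[:,100:398],b]),(800,384)))
E
```

```text
time_s: 3.12
position: [381.7, -193.8, 229.8]
orientation: [0.0, 0.125, 0.992, -0.0]
contact_force: [-0.2, 0.3, 0.1]
gripper_width: 0.1
grip_force: 0.0
```

View pics/w3.png

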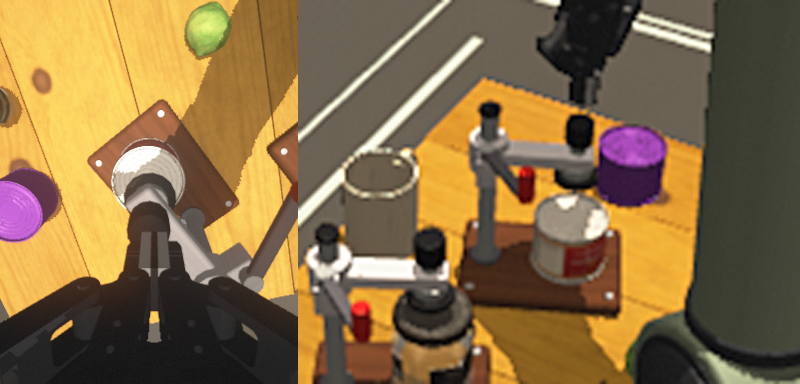

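The closed fingertips at (150,235) are right over the black knob, and the scene crop on the right shows the same. Next I'll push down.

```bash
python3 -m creep '[[[0,0,-0.03],0],[[0,0,-0.02],0],[[0,0,-0.02],0]]'; python3 -m creep '[[[0,0,-0.02],0],[[0,0,-0.02],0],[[0,0,-0.02],0]]'
```

```text
time_s: 3.6
position: [381.3, -193.7, 200.7]
orientation: [-0.0, 0.125, 0.992, 0.0]
contact_force: [-1.0, 1.3, 5.0]
gripper_width: -0.1
grip_force: 2.5
time_s: 3.98
position: [381.3, -193.7, 176.7]
orientation: [-0.0, 0.125, 0.992, 0.0]
contact_force: [-0.8, 0.8, 5.5]
gripper_width: -0.1
grip_force: 2.5
```

Pushing at about 5 N; the tin should come in near TCP z 157.

```bash
python3 -m creep '[[[0,0,-0.015],0],[[0,0,-0.012],0],[[0,0,0],0]]'; for i in 1; do python3 -m creep '[[[0,0,-0.005],0],[[0,0,0],0]]';  python3 -m creep '[[[0,0,-0.005],0],[[0,0,0],0]]'; done
```

```text
time_s: 4.35
position: [381.3, -193.7, 165.7]
orientation: [-0.0, 0.125, 0.992, 0.0]
contact_force: [0.3, -0.2, -1.4]
gripper_width: 0.1
grip_force: 0.0
time_s: 4.6
position: [381.5, -193.9, 164.2]
orientation: [0.0, 0.125, 0.992, -0.0]
contact_force: [-0.7, 0.1, -0.5]
gripper_width: -0.0
grip_force: 0.0
time_s: 4.85
position: [381.5, -193.9, 162.2]
orientation: [0.0, 0.125, 0.992, -0.0]
contact_force: [-0.6, 0.4, 1.6]
gripper_width: -0.0
grip_force: 0.9
```

```bash
for i in 1; do python3 -m creep '[[[0,0,-0.005],0],[[0,0,0],0]]';  python3 -m creep '[[[0,0,-0.005],0],[[0,0,0],0]]'; python3 -m creep '[[[0,0,-0.004],0],[[0,0,0],0]]'; done
```

```text
time_s: 5.1
position: [381.5, -193.9, 160.1]
orientation: [0.0, 0.125, 0.992, -0.0]
contact_force: [-0.5, -0.1, 2.2]
gripper_width: 0.2
grip_force: 0.9
time_s: 5.35
position: [381.5, -193.9, 158.1]
orientation: [0.0, 0.125, 0.992, -0.0]
contact_force: [0.2, 1.8, 1.1]
gripper_width: 0.1
grip_force: 0.7
time_s: 5.6
position: [381.5, -193.9, 157.0]
orientation: [0.0, 0.125, 0.992, -0.0]
contact_force: [-1.8, 1.1, 6.6]
gripper_width: 0.0
grip_force: 3.7
```

```bash
python3 -m creep '[[[0,0,-0.003],0],[[0,0,0],0]]';  python3 -m creep '[[[0,0,-0.003],0],[[0,0,0],0]]'
```

```text
time_s: 5.85
position: [381.5, -193.9, 157.0]
orientation: [0.0, 0.125, 0.992, -0.0]
contact_force: [-4.5, 4.2, 20.2]
gripper_width: -0.3
grip_force: 10.0
time_s: 6.1
position: [381.6, -194.0, 156.9]
orientation: [0.001, 0.125, 0.992, -0.001]
contact_force: [-8.5, 5.1, 32.0]
gripper_width: -0.1
grip_force: 16.2
```

The pad is seated: z holds at 157 while the force climbs to 32 N. I'll retreat and move to the lever side.

```bash
python3 -m creep '[[[0,0,0.02],0],[[0,0,0.08],0],[[0,0,0.1],0],[[0,0.12,0.02],0.5],[[0,0.14,0],0.5],[[0,0.1,0],0],[[0,0,0],0],[[0,0,0],0]]'; python3 - <<'E'
from h import *
from rig import ctrl
import cv2
w=ctrl.calibration('wrist');p,dw=ctrl.read_camera("wrist");s=ctrl.calibration('scene');q,ds=ctrl.read_camera("scene")
for n,c,im,d in (('w',w,p,dw),('s',s,q,ds)):
    c_=im.astype(int);v,u=np.where((c_[...,0]>100)&(c_[...,1]<60)&(c_[...,2]<60)&(d>0))
    P=np.array([pt(c,a,b,d[b,a]) for a,b in zip(u,v)])
    k=(abs(P[:,0]-389)<40)&(abs(P[:,1]+92)<45)&(P[:,2]>110);Q=P[k];print(n,len(Q),Q.mean(0).round(1),np.percentile(Q,5,axis=0).round(1),np.percentile(Q,95,axis=0).round(1))
b=cv2.resize(q[130:260,200:370,::-1],(502,384),interpolation=cv2.INTER_CUBIC)
cv2.imwrite('pics/w4.png',cv2.resize(np.hstack([p[:,100:398,::-1],b]),(800,384)))
E
```

```text
time_s: 7.1
position: [381.5, -50.1, 242.1]
orientation: [-0.0, 0.073, 0.997, -0.0]
contact_force: [0.1, -0.9, 0.9]
gripper_width: 0.0
grip_force: 0.0
w 238 [383.5 -89.3 144.7] [380.7 -95.8 130.7] [389.5 -85.1 156. ]
s 15 [388.8 -91.4 155.6] [383.8 -96.6 143.4] [395.8 -86.3 160.5]
```

View pics/w4.png

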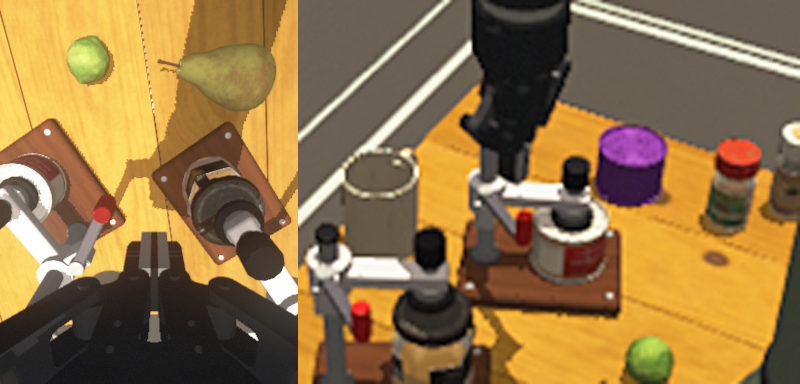

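The pad rests on the tin lid (scene crop at (575,210)). The peg at (103,213) in the wrist crop is clear of the fingers. I'll go down beside it.

```bash
python3 -m creep '[[[0.022,-0.005,-0.08],0],[[0,0,-0.1],0],[[0,0,-0.055],0],[[0,0,0],0]]'; python3 -m creep '[[[0,-0.03,0],0],[[-0.003,-0.03,0],0],[[0,0,0],0]]'
```

```text
time_s: 7.7
position: [388.9, -52.3, 146.9]
orientation: [-0.002, 0.074, 0.997, 0.0]
contact_force: [0.7, 1.1, 0.1]
gripper_width: 0.3
grip_force: 0.0
time_s: 8.07
position: [389.6, -77.2, 149.0]
orientation: [0.001, 0.074, 0.997, -0.0]
contact_force: [-0.2, 0.6, -1.1]
gripper_width: -0.3
grip_force: 0.0
```

```bash
python3 -m creep '[[[-0.008,-0.02,0],0],[[-0.008,-0.02,0],0],[[0,0,0],0]]'; python3 -m creep '[[[-0.008,-0.02,0],0.3],[[-0.005,-0.02,0],0.3],[[0,0,0],0]]'; python3 - <<'E'
from h import *
from rig import ctrl
import cv2
w=ctrl.calibration('wrist');p,dw=ctrl.read_camera("wrist");s=ctrl.calibration('scene');q,ds=ctrl.read_camera("scene")
for n,c,im,d in (('w',w,p,dw),('s',s,q,ds)):
    c_=im.astype(int);v,u=np.where((c_[...,0]>100)&(c_[...,1]<60)&(c_[...,2]<60)&(d>0))
    P=np.array([pt(c,a,b,d[b,a]) for a,b in zip(u,v)])
    k=(abs(P[:,0]-389)<40)&(abs(P[:,1]+122)<55)&(P[:,2]>110);Q=P[k];print(n,len(Q));print(Q.mean(0).round(1),np.percentile(Q,5,axis=0).round(1),np.percentile(Q,95,axis=0).round(1))
b=cv2.resize(q[130:260,200:370,::-1],(502,384),interpolation=cv2.INTER_CUBIC)
cv2.imwrite('pics/w5.png',cv2.resize(np.hstack([p[:,100:398,::-1],b]),(800,384)))
E
```

```text
time_s: 8.45
position: [382.5, -92.5, 148.3]
orientation: [0.0, 0.074, 0.997, -0.0]
contact_force: [-0.1, -0.2, -0.0]
gripper_width: -0.0
grip_force: 0.0
time_s: 8.82
position: [377.5, -108.2, 148.3]
orientation: [0.0, 0.042, 0.999, -0.0]
contact_force: [-0.2, -0.1, 0.2]
gripper_width: 0.1
grip_force: 0.0
w 980
[ 371.2 -126.8  146.9] [ 367.7 -133.5  129.2] [ 379.9 -121.7  157.7]
s 5
[ 370.6 -124.9  161.3] [ 367.5 -131.4  156.8] [ 373.6 -113.   171.5]
```

View pics/w5.png

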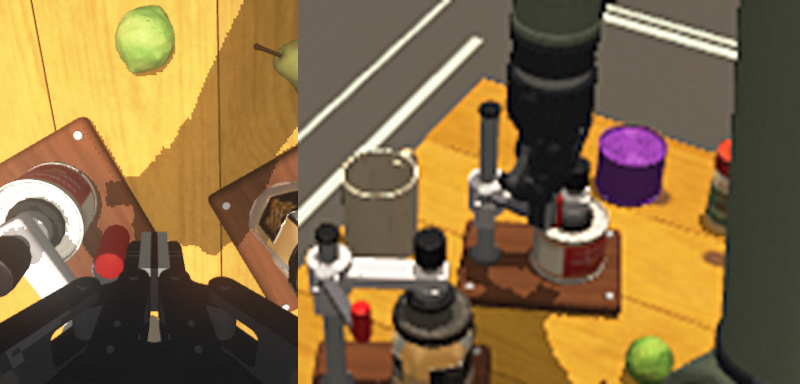

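The peg moves with the fingers, in contact at (115,250), and still has about 18 mm to go. I'll keep pushing to the end stop.

```bash
python3 -m creep '[[[0,-0.018,0],0.5],[[0.001,-0.018,0],0.5],[[0,0,0],0]]'; python3 -m creep '[[[0.001,-0.008,0],0],[[0,0,0],0]]';python3 -m creep '[[[0.001,-0.005,0],0],[[0,0,0],0]]'
```

```text
time_s: 9.3
position: [378.0, -122.3, 148.3]
orientation: [0.0, -0.01, 1.0, -0.0]
contact_force: [0.4, -0.2, 0.2]
gripper_width: -0.1
grip_force: 0.0
time_s: 9.55
position: [378.3, -125.4, 148.3]
orientation: [0.0, -0.01, 1.0, -0.0]
contact_force: [0.4, 0.5, -0.4]
gripper_width: -0.1
grip_force: 0.1
time_s: 9.8
position: [378.7, -127.5, 148.3]
orientation: [0.0, -0.01, 1.0, -0.0]
contact_force: [-0.6, -0.1, -0.3]
gripper_width: -0.1
grip_force: 0.2
```

```bash
python3 -m creep '[[[0.001,-0.005,0],0],[[0,0,0],0]]'; python3 -m creep '[[[0.001,-0.005,0],0],[[0,0,0],0]]';python3 -m creep '[[[0.001,-0.004,0],0],[[0,0,0],0]]'
```

```text
time_s: 10.05
position: [379.1, -129.6, 148.3]
orientation: [0.0, -0.01, 1.0, -0.0]
contact_force: [-0.8, 0.9, -0.6]
gripper_width: -0.3
grip_force: 0.2
time_s: 10.3
position: [379.5, -131.6, 148.3]
orientation: [0.0, -0.01, 1.0, -0.0]
contact_force: [-0.9, 0.4, -0.1]
gripper_width: 0.2
grip_force: 0.1
time_s: 10.55
position: [379.9, -133.2, 148.3]
orientation: [0.0, -0.01, 1.0, -0.0]
contact_force: [-0.6, 0.9, 0.1]
gripper_width: -0.0
grip_force: 0.2
```

```bash
python3 -m creep '[[[0.001,-0.004,0],0],[[0,0,0],0]]'; python3 -m creep '[[[0.001,-0.004,0],0],[[0,0,0],0]]'; python3 - <<'E'
from h import *
from rig import ctrl
w=ctrl.calibration('wrist');p,d=ctrl.read_camera("wrist")
c_=p.astype(int);v,u=np.where((c_[...,0]>100)&(c_[...,1]<60)&(c_[...,2]<60)&(d>0))
P=np.array([pt(w,a,b,d[b,a]) for a,b in zip(u,v)])
k=(abs(P[:,0]-389)<40)&(abs(P[:,1]+132)<55)&(P[:,2]>110);Q=P[k];print(len(Q),Q.mean(0).round(1),np.percentile(Q,5,axis=0).round(1),np.percentile(Q,95,axis=0).round(1))
E
```

```text
time_s: 10.8
position: [380.3, -134.8, 148.3]
orientation: [0.0, -0.01, 1.0, -0.0]
contact_force: [0.4, 0.2, 0.3]
gripper_width: -0.4
grip_force: 0.2
time_s: 11.05
position: [380.5, -135.9, 148.2]
orientation: [-0.0, -0.01, 1.0, 0.0]
contact_force: [-1.1, 2.4, 1.0]
gripper_width: 0.3
grip_force: 1.1
623 [ 372.1 -153.6  143.1] [ 370.3 -159.3  129.2] [ 375.6 -149.   155.6]
```

```bash
python3 -m creep '[[[0,-0.004,0],0],[[0,0,0],0]]'; python3 -m creep '[[[0,-0.004,0],0],[[0,0,0],0]]'
```

```text
time_s: 11.35
position: [380.4, -136.3, 148.1]
orientation: [0.0, -0.011, 1.0, 0.002]
contact_force: [-0.5, 7.1, 2.8]
gripper_width: 0.0
grip_force: 3.4
time_s: 11.6
position: [380.4, -136.6, 148.1]
orientation: [0.0, -0.011, 1.0, 0.003]
contact_force: [0.5, 11.3, 4.3]
gripper_width: -0.0
grip_force: 5.6
```

That is a firm end stop. I'll back off, lift clear and check.

```bash
python3 -m creep '[[[0,0.02,0],0],[[0,0.05,0],0],[[0,0.02,0.03],0],[[0,0,0.12],0],[[-0.05,0,0.14],0],[[-0.1,0,0.08],0],[[-0.05,0,0],0],[[0,0,0],0],[[0,0,0],0]]'; python3 - <<'E'
from h import *
from rig import ctrl
import cv2
w=ctrl.calibration('wrist');p,d=ctrl.read_camera("wrist");q,ds=ctrl.read_camera("scene")
c_=p.astype(int);v,u=np.where((c_[...,0]>100)&(c_[...,1]<60)&(c_[...,2]<60)&(d>0))
P=np.array([pt(w,a,b,d[b,a]) for a,b in zip(u,v)])
k=(abs(P[:,0]-389)<40)&(abs(P[:,1]+132)<55)&(P[:,2]>110);Q=P[k];print(len(Q),Q.mean(0).round(1),np.percentile(Q,5,axis=0).round(1),np.percentile(Q,95,axis=0).round(1))
b=cv2.resize(q[130:260,200:370,::-1],(502,384),interpolation=cv2.INTER_CUBIC)
cv2.imwrite('pics/w6.png',cv2.resize(np.hstack([p[:,100:398,::-1],b]),(800,384)))
E
```

```text
time_s: 12.72
position: [301.3, -103.8, 296.6]
orientation: [0.001, -0.01, 1.0, -0.0]
contact_force: [-1.4, 0.5, -0.5]
gripper_width: 0.1
grip_force: 0.0
146 [ 372.3 -153.1  142.1] [ 370.1 -158.9  129.2] [ 377.  -148.6  154.3]
```

View pics/w6.png

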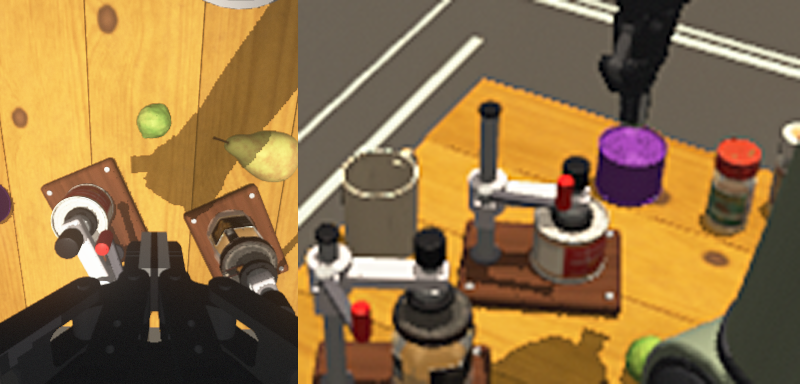

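The lever lies along the arm with the peg next to the knob at (103,243), the pad is on the tin, and the jar stand looks unchanged. I'm handing in.

```bash
python3 -c "from rig import ctrl; print(ctrl.sign_off())"
```

```text
the job is handed in; nothing more can be done
None
```

I pushed the stop down until its pad rested on the red tin, then swung the lever to its end stop and handed the job in at about 13 s; the jar stand was not touched.

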